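Lock the bearing of an upturned stool seat

TASK

The swivel bearing on this upturned stool seat is already adjusted and must be locked as it is. Put the spanner on the two flats of the adjusting nut with its handle up against a batten, so that the adjusting nut cannot follow, and then push the lever of the locknut above it clockwise until it is fully tight. Take the spanner off again and lay it down gently, flat on the bench, with the adjusting nut still where it was set and the mallet, pot and tray left alone.

Things in the scene. Friction and masses are not known exactly. Their poses are not given: they have to be found in the camera images.
- seat: Round wooden stool seat lying face down on the bench, fixed in place, 340 mm across; origin at its centre on the bench. Its upper (working) face is 33 mm above the bench. In the centre a fixed threaded stem, 18 mm thick, stands 75 mm above that face through a flush steel ring of 100 mm; on the stem sit the adjusting nut and above it the lever locknut.
- batten_left (a point): Middle of the inner top edge of the pale wooden batten on the seat's +y half, at y = +122 mm in the seat's frame and 20 mm above the seat face. The batten runs along the seat's x, 176 mm long (x from -88 to +88 mm), 22 mm wide (away from the centre), 20 mm high.
- batten_right (a point): The same on the other batten, at y = -122 mm in the seat's frame; its body lies further to -y.
- adjuster_center (a point): Axis of the adjusting nut, at the seat face. The nut is a steel disc of 56 mm, from 1 to 15 mm above the seat face, with two flats 40 mm apart and 39 mm long. This x axis runs along the flats: as set, at seat yaw - 50 degrees. The spanner is fitted when it lies flat on the seat face with its origin here and its x along this x (either way round).
- adjuster (a joint): Turn of the adjusting nut from its setting, rad, counter-clockwise from above positive; 0 at the start; must stay within 0.25 all the time. It turns at about 0.25 N m, so unless held it follows the locknut (and can be turned even when the locknut is tight).
- locknut (a joint): Angle of the lever locknut from fully tight, rad, relative to the adjusting nut: 0 = jammed tight (solid stop; tight is under 0.06), larger = looser, counter-clockwise; starts between 0.6 and 1.15. Turning takes about 0.6 N m (7 N at 85 mm from the axis); it stays where it is left. Its 30 mm hexagon is 15 to 34 mm above the seat face.
- lever_tip (a point): Centre of the black 20 mm ball on the locknut's lever, 100 mm from the axis, 47 mm above the seat face. The lever is an 11 mm round bar, its centre line 36 mm above the face at 40 mm from the axis and 44.5 mm at 85 mm. This x axis points outwards along the lever. At tight the lever points to seat yaw + 10 degrees; it starts 0.6 to 1.15 rad counter-clockwise of that.
- spanner: Loose open-ended steel spanner, 187 mm long, 12 mm thick, 0.24 to 0.44 kg, flat on the bench left or right of the seat. Origin: middle of the jaw, on the underside. x points out of the open jaw. Jaw 42 mm wide, flared to 48 mm at the mouth; prongs reach x = +19 mm, throat at x = -28.7 mm, head 70 mm wide. Handle along -x, 20 mm wide from x = -53 to -158 mm. Both faces alike.
- spanner_grip (a point): Middle of the spanner's handle for gripping, 64 mm behind the jaw's middle, 6 mm above the underside.
- spanner_end (a point): Centre of the spanner's round end (10 mm radius), 158 mm behind the jaw's middle, on the underside. With the spanner fitted and the handle towards seat yaw + 130 degrees, the handle's side lies 1 mm from the inner corner of the left batten's -x end (handle at - 50 degrees: right batten, +x end), 150 mm from the axis, which stops it from turning clockwise.
- mallet: Bystander: joiner's wooden mallet lying flat, head 62 x 112 x 56 mm at its origin (underside), handle along its -x out to 147 mm. Lies on the other side of the seat from the spanner.
- turned_pot: Bystander: dark turned wooden pot with a knobbed lid, 74 mm across, 90 mm tall; origin at the middle of its foot.
- hardware_tray: Bystander: open plywood tray, 80 x 120 x 35 mm, with a few nuts in it; origin at the middle of its underside.
Not all that is in view belongs to the job. Of the things that look like the spanner, the middle-sized one is meant.

How it is judged:
By the outcome, as a careful person would: the job done as asked, in the order asked, and still so for the second after the job is handed in, with the robot touching nothing.
It also fails if it takes over 72 s, if anything falls off the work surface, if the arm or the gripper's body presses on something with over 40 N, if the wrist force passes 120 N, or if a joint passes its speed limit or range.

ROBOT

A 6-joint arm with a two-finger parallel gripper is mounted at the origin on the work surface. World frame = base frame: x ahead of the robot, y to its left, z up, the work surface at z = 0. Lengths are in m, angles in degrees, forces in N, time in s.
With the tool pointing down it reaches from about 0.4 to 0.825 m from the base axis. Payload 7 kg.
Tool frame: the origin (TCP) lies at the centre of the arm's flange, where the gripper is bolted on; the fingertips stand 178 mm ahead of it and the grasp point (between the pads) lies 159 mm ahead of it (r.tips_ahead is the z of the fingertips in the tool frame, in m); z points along the fingers, y is the line along which they close (so a half turn about z gives the same grasp; the last joint's range is limited). The gripper opens to 88 mm and grips with 3 to 60 N. Pads are 19 mm wide; open, the fingers measure 130 mm over their backs; the gripper's body (78 mm by 193 mm) begins 47 mm behind the grasp point.
Start: joints at [-53.394, 20.546, 0.682, 0, -70.136, -16.507], TCP at [0.232, -0.634, 0.405] pointing down, gripper open.
Joint ranges: [-176.03, 176.03], [-82.01, 121.73], [-58.28, 71.71], [-173.87, 95.51], [-174.79, -0.11], [-173.66, 173.66]. Speed limits (degrees/s): [136.94, 136.94, 172.46, 180, 180, 180].

INTERFACE

Orientations are given as [roll, pitch, yaw] about the fixed x, y, z axes, in that order (R = Rz(yaw) Ry(pitch) Rx(roll)).
In Python, from plant import r gives the robot as it stands. The module is installed in compiled form; this text tells all that it offers.
- The arm moves only by the shell command python3 -m pendant 'ROWS' [FORCE]. ROWS is JSON, a list that holds one entry, the list of rows, each a list of 7 numbers: the shift along the tool's x, y, z in m, then the turn, a rotation vector about the tool's x, y, z in degrees, then the gripper command: -1 is shut, 1 is fully open, values between are in proportion. A call has 1 to 5 rows; each row is the pose to reach, as a shift and turn from the pose commanded when the call began, along the tool's axes at that moment; what a row does not reach only later rows make up. A row lasts 1/10 s, in which the tool goes at most 50 mm and 8.59 degrees, less where a joint would pass 70% of its speed; a pose out of reach is approached as far as the arm can. A call with a gripper value outside its range is refused whole. The fingers move at their own pace and stop on an object; FORCE is the grip in N (left out, the last holds). Time passes only in rows, so rows that repeat a pose let the fingers close. It gives the time, the measured TCP pose, the force, the opening and the grip force at its end, in the units of the state.
- r.get_state(): the state, without advancing time (a new reading comes with each control period).
- r.capture(name): name is "side" or "top"; returns the picture (384x512x3 uint8, red, green, blue); there is no depth.
- r.camera_params(name): a dict with "fx", "fy", "cx", "cy" (pixels), "R" (3x3) and "t" (3): a world point X has camera coordinates R X + t. Camera axes: x right, y down, z forward; pixel columns grow to the right and rows downward; lengths in m; the calibration is good to about 2 mm. A picture is of the moment at which its call begins. camera_params takes no time and is no camera call.
- r.close_job(): hands the job in; it is judged then, once.
The state is a dict: "time_s": time; "joints": joint angles; "qd": joint speeds; "joint_torque": joint torques, N m; "tcp_pos": TCP position; "eef_rot": TCP orientation; "contact_force": force on the tool from outside, world axes, zero at the start; "moment": the same for the moment, N m; "gripper_width": finger opening in m; "gripper_force": force on a finger pad.
Only numpy, scipy, OpenCV 4.12 (cv2) and the standard library are available. Lean on these libraries where they do the work, as an engineer would, in place of code of your own. Each camera call takes 0.05 s, during which the arm holds its last target. There are 200 camera calls.

## Working session

There is one attempt and no reset: what is moved stays moved. The work goes in short steps, Python scripts to look and compute and a shell command to move; the robot and the scene stay as the last step left them, time stands still between calls to the robot, and variables do not carry over. Pictures are saved under pics/ and viewed, at most 10 in all, crops included, and the job is handed in when it is done.

```bash
mkdir -p pics
cat > h.py <<'E'
import numpy as np, cv2
from plant import r
def cam(n):
    p=r.camera_params(n); K=np.array([[p['fx'],0,p['cx']],[0,p['fy'],p['cy']],[0,0,1]]); return K,np.array(p['R']),np.array(p['t'])
def back(n,uv,z):
    K,R,t=cam(n); d=R.T@np.linalg.inv(K)@np.array([uv[0],uv[1],1.]); c=-R.T@t
    return c+d*(z-c[2])/d[2]
def proj(n,X):
    K,R,t=cam(n); q=K@(R@np.array(X)+t); return q[:2]/q[2]
def save(n,f,crop=None,s=1):
    im=r.capture(n)[:,:,::-1]
    if crop: im=im[crop[1]:crop[3],crop[0]:crop[2]]
    cv2.imwrite('pics/'+f,cv2.resize(im,None,fx=s,fy=s,interpolation=cv2.INTER_CUBIC))
E
python3 - <<'E'
from h import *
for n in('side','top'):
    K,R,t=cam(n); print(n,K[0,0],K[:2,2],(-R.T@t).round(3),R.round(2).tolist())
    im=r.capture(n); cv2.imwrite(f'pics/{n}0raw.png',im[:,:,::-1]); cv2.imwrite(f'pics/{n}0.png',cv2.resize(im[:,:,::-1],(800,600),interpolation=cv2.INTER_CUBIC))
print(r.get_state())
E
```

```text
side 368.45244853966955 [251.96900287 197.0106359 ] [0.173 0.539 0.954] [[-0.88, -0.47, -0.01], [-0.37, 0.69, -0.62], [0.3, -0.54, -0.78]]
top 403.5743230396912 [253.02716897 192.49855434] [ 0.391 -0.099  1.253] [[0.03, -1.0, -0.01], [-0.99, -0.03, -0.11], [0.11, 0.01, -0.99]]
{'time_s': 0.1, 'joints': array([-5.33949842e+01,  2.05873553e+01,  6.40369356e-01, -1.83316452e-02,
       -7.01355326e+01, -1.65077309e+01]), 'qd': array([-0.01229658, -0.14767195,  0.04146988,  0.01206402, -0.03195186,
       -0.03660567]), 'joint_torque': array([-9.78635435e-04, -5.84160876e+01,  2.93750435e+01,  7.01539010e+00,
        1.01589609e-02, -5.81719632e-05]), 'tcp_pos': array([ 0.23189448, -0.63374095,  0.40382426]), 'eef_rot': array([ 1.79915986e+02, -6.92582129e-03, -1.59908951e+02]), 'contact_force': array([ 0.65028826, -0.6708498 ,  0.24724568]), 'moment': array([0.0357017 , 0.05099741, 0.03656012]), 'gripper_force': 0.0, 'gripper_width': 0.08756662830886795}
```

View pics/top0.png

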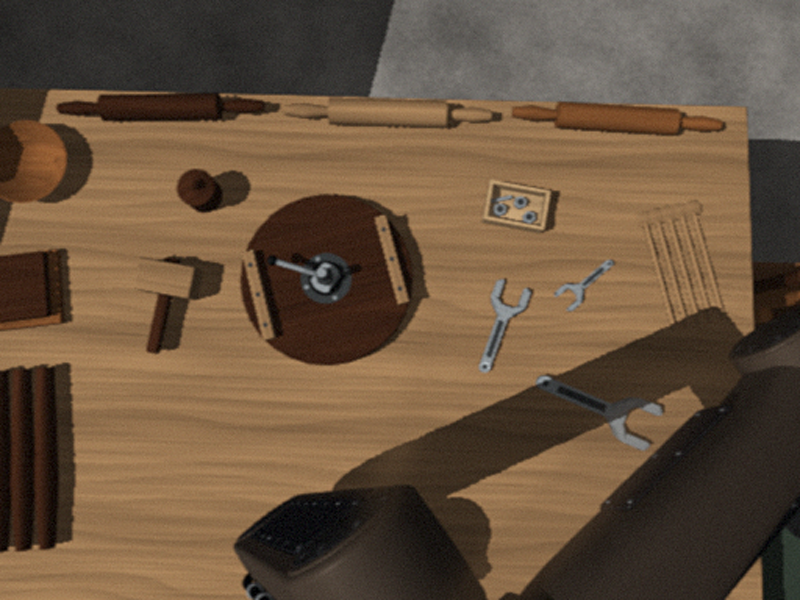

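View pics/side0.png

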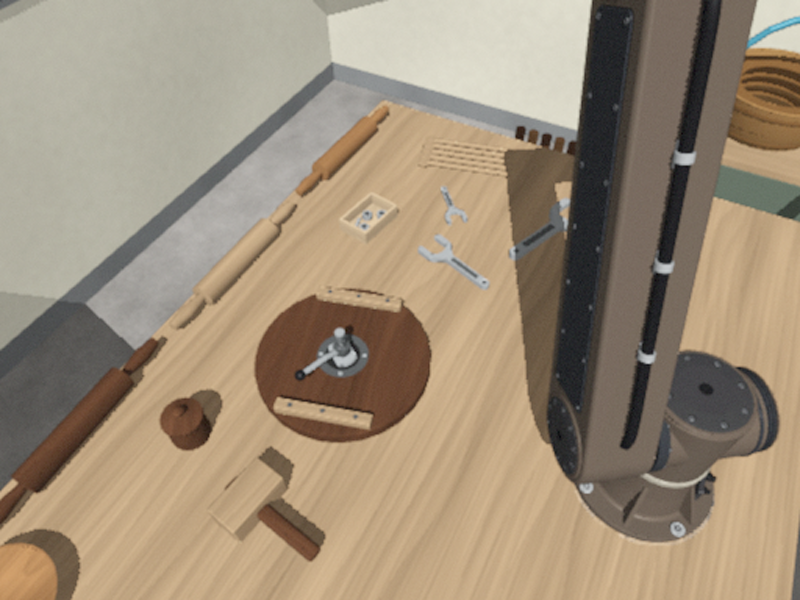

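Candidates in the top view (800x600): large spanner (600,410), medium (505,325), small (585,285). By size I choose the medium one. I'll check it in a close crop and look closely at the seat too.

Run:
```python
from h import *
t=cv2.imread('pics/top0raw.png'); 
a=t[170:250,285:395]; b=t[115:240,145:280]
cv2.imwrite('pics/sp.png',cv2.resize(a,None,fx=7,fy=7,interpolation=cv2.INTER_CUBIC))
cv2.imwrite('pics/seat.png',cv2.resize(b,None,fx=4.8,fy=4.8,interpolation=cv2.INTER_CUBIC))
k=1/1.5625
for nm,p,q in(('large',(545,381),(655,427)),('med',(486,367),(513,290)),('small',(610,264),(565,298))):
    A=back('top',np.array(p)*k,.012);B=back('top',np.array(q)*k,.012);print(nm,A.round(3),B.round(3),np.linalg.norm(A-B).round(3))
```

```text
large [ 0.373 -0.383  0.012] [ 0.291 -0.596  0.012] 0.228
med [ 0.397 -0.268  0.012] [ 0.55  -0.319  0.012] 0.162
small [ 0.608 -0.511  0.012] [ 0.537 -0.422  0.012] 0.114
```

View pics/sp.png

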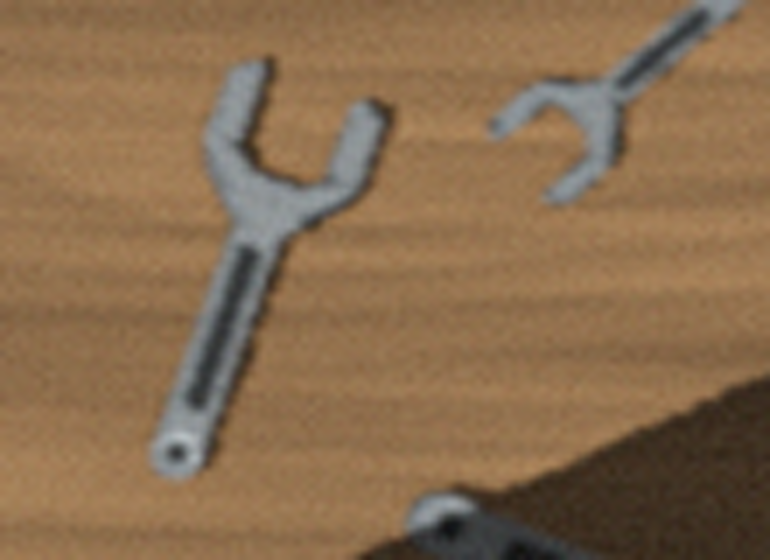

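View pics/seat.png

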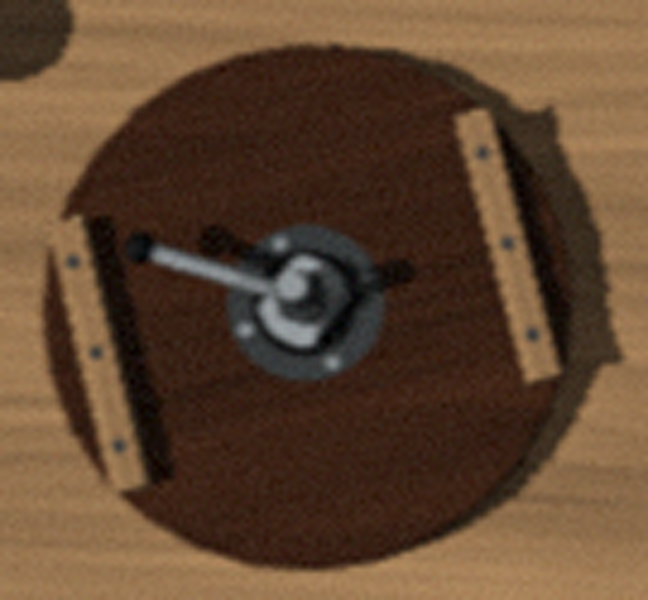

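The crop confirms the medium open-ended spanner: hole at (177,453) and prong tips at about (252,62) and (375,105) in the crop. The seat crop shows the ring centre at about (306,302), three screws on each batten, and the lever pointing left with its ball at (140,247).

```bash
cat >> h.py <<'E'
from scipy.optimize import minimize
def outline():
    a=np.radians(np.linspace(90,270,9)); e=np.c_[-158+10*np.cos(a),10*np.sin(a)]
    up=[(19,24),(19,35),(-15,35),(-28,33),(-53,10)]
    up=[(19,24),(19,34),(-25,35),(-53,10)]
    P=[(-28.7,12),(-20,21),(10,21)]+up+e.tolist()+[(x,-y) for x,y in up[::-1]]+[(10,-21),(-20,-21),(-28.7,-12)]
    return np.array(P)/1000
def world(p,z):
    c,s=np.cos(p[2]),np.sin(p[2]); o=outline(); return np.c_[p[0]+c*o[:,0]-s*o[:,1],p[1]+s*o[:,0]+c*o[:,1],np.full(len(o),z)]
def render(n,p,z,S=4):
    q=np.array([proj(n,X) for X in world(p,z)]); m=np.zeros((384*S,512*S),np.uint8)
    cv2.fillPoly(m,[np.round((q+.5)*S*16).astype(int)],255,shift=4)
    return cv2.resize(m,(512,384),interpolation=cv2.INTER_AREA)/255.
def fit(n,im,p0,z,box=None):
    hsv=cv2.cvtColor(im,cv2.COLOR_BGR2HSV); m=cv2.GaussianBlur(((hsv[:,:,1]<70)&(hsv[:,:,2]>60)).astype(np.float32),(3,3),0)
    roi=cv2.dilate((render(n,p0,z)>0).astype(np.uint8),np.ones((9,9)))
    f=lambda d:((cv2.GaussianBlur(render(n,p0+np.array(d)*[.01,.01,.1],z),(3,3),0)-m)**2*roi).sum()
    b=minimize(f,[0,0,0],method='Nelder-Mead',options=dict(initial_simplex=[[-.3,-.3,-.3],[.6,0,0],[0,.6,0],[0,0,.6]],xatol=.005,fatol=.01))
    return p0+b.x*[.01,.01,.1],b.fun,roi.sum()
E
python3 - <<'E'
from h import *
r1=lambda c:np.array([285+c[0]/7-.5+.07,170+c[1]/7-.5+.07])
E_=back('top',r1((177,453)),.012); T=(back('top',r1((252,62)),.012)+back('top',r1((375,105)),.012))/2
d=T-E_; print('len',np.linalg.norm(d),np.degrees(np.arctan2(d[1],d[0])),'origin',E_+d*158/177)
a=np.arctan2(d[1],d[0]); p0=np.r_[(E_+d*158/177)[:2],a]
for n,z in(('top',.012),('side',.012)):
    p,f,N=fit(n,cv2.imread(f'pics/{n}0raw.png'),p0,z); print(n,p[:2].round(4),np.degrees(p[2]).round(2),f,N)
r2=lambda c:np.array([145+c[0]/4.8-.4,115+c[1]/4.8-.4])
print('ring',back('top',r2((306,302)),.033))
L=[back('top',r2(c),.053) for c in((73,262),(96,352),(119,446))];R=[back('top',r2(c),.053) for c in((482,152),(508,243),(533,334))]
for M in(L,R):
    v=M[0]-M[2]; print(M[1].round(4),np.degrees(np.arctan2(v[1],v[0])).round(2))
print('mid',((L[0]+L[2]+R[0]+R[2])/4).round(4)); v=L[1]-R[1];print('yaw',np.degrees(np.arctan2(v[1],v[0]))-90,np.linalg.norm(v),'want .266')
c=back('top',r2((306,302)),.033);b=back('top',r2((140,247)),.08);v=b-c;print('lever',b.round(4),np.degrees(np.arctan2(v[1],v[0])),np.linalg.norm(v[:2]))
k=1/1.5625
for nm,px,z in(('ring side',(343,354),.033),('ball',(300,375),.08),('scr L',(322,413),.053),('scr R',(360,298),.053)): print(nm,back('side',np.array(px)*k,z).round(4))
s=r.get_state();print(s['tcp_pos'])
E
```

```text
len 0.17425821256468882 -19.457096391937224 origin [ 0.54555053 -0.31599077  0.012     ]
top [ 0.5468 -0.3149] -19.04 29.769130262399077 1573Traceback (most recent call last):
  File "<stdin>", line 7, in <module>
  File "h.py", line 31, in fit
    b=minimize(f,[0,0,0],method='Nelder-Mead',options=dict(initial_simplex=[[-.3,-.3,-.3],[.6,0,0],[0,.6,0],[0,0,.6]],xatol=.005,fatol=.01))
    res = _minimize_neldermead(fun, x0, args, callback, bounds=bounds,
                               **options)
    fxr = func(xr)
    fx = function(np.copy(x), *(wrapper_args + args))
  File "h.py", line 30, in <lambda>
    f=lambda d:((cv2.GaussianBlur(render(n,p0+np.array(d)*[.01,.01,.1],z),(3,3),0)-m)**2*roi).sum()
                                  ~~~~~~^^^^^^^^^^^^^^^^^^^^^^^^^^^^^^^^^
  File "h.py", line 24, in render
    q=np.array([proj(n,X) for X in world(p,z)]); m=np.zeros((384*S,512*S),np.uint8)
                ~~~~^^^^^
  File "h.py", line 9, in proj
    K,R,t=cam(n); q=K@(R@np.array(X)+t); return q[:2]/q[2]
          ~~~^^^
  File "h.py", line 4, in cam
    p=r.camera_params(n); K=np.array([[p['fx'],0,p['cx']],[0,p['fy'],p['cy']],[0,0,1]]); return K,np.array(p['R']),np.array(p['t'])
ValueError: time passes only in moves, steps and waits
```

```bash
sed -i 's/^def cam(n):/import functools\n@functools.cache\ndef cam(n):/' h.py
python3 - <<'E'
from h import *
p0=np.r_[.5468,-.3149,np.radians(-19.04)]
p,f,N=fit('side',cv2.imread('pics/side0raw.png'),p0,.012); print('side',p[:2].round(4),np.degrees(p[2]).round(2),f,N)
r2=lambda c:np.array([145+c[0]/4.8-.4,115+c[1]/4.8-.4])
print('ring',back('top',r2((306,302)),.033))
L=[back('top',r2(c),.053) for c in((73,262),(96,352),(119,446))];R=[back('top',r2(c),.053) for c in((482,152),(508,243),(533,334))]
for M in(L,R):
    v=M[0]-M[2]; print(M[1].round(4),np.degrees(np.arctan2(v[1],v[0])).round(2))
print('mid',((L[0]+L[2]+R[0]+R[2])/4).round(4)); v=L[1]-R[1];print('yaw',np.degrees(np.arctan2(v[1],v[0]))-90,np.linalg.norm(v),'want .266')
c=back('top',r2((306,302)),.033);b=back('top',r2((140,247)),.08);v=b-c;print('lever',b.round(4),np.degrees(np.arctan2(v[1],v[0])),np.linalg.norm(v[:2]))
k=1/1.5625
for nm,px,z in(('ring side',(343,354),.033),('ball',(300,375),.08),('scr L',(322,413),.053),('scr R',(360,298),.053)): print(nm,back('side',np.array(px)*k,z).round(4))
E
```

```text
side [ 0.546  -0.3104] -19.15 96.38450235486353 1155
ring [0.56231046 0.05049229 0.033     ]
[0.5244 0.1779 0.053 ] 16.84
[ 0.6003 -0.0772  0.053 ] 17.13
mid [0.562  0.0506 0.053 ]
yaw 16.578903524015615 0.2661878213280193 want .266
lever [0.587 0.148 0.08 ] 75.82156289749916 0.10060146009458153
ring side [0.5606 0.0488 0.033 ]
ball [0.5851 0.1477 0.08  ]
scr L [0.5202 0.1822 0.053 ]
scr R [ 0.5927 -0.0728  0.053 ]
```

```bash
cat >> h.py <<'E'
from scipy.spatial.transform import Rotation as Ro
def go(pos,yaw):
    s=r.get_state(); A=Ro.from_euler('xyz',s['eef_rot'],degrees=True); B=Ro.from_euler('xyz',[180,0,yaw],degrees=True)
    print('t %.2f'%s['time_s'],'tcp',s['tcp_pos'].round(4),'rot',s['eef_rot'].round(2),'F',s['contact_force'].round(1),'w %.4f gf %.1f'%(s['gripper_width'],s['gripper_force']))
    print('shift',(A.inv().apply(np.array(pos)-s['tcp_pos'])).round(4),'turn',(A.inv()*B).as_rotvec(degrees=True).round(2))
C=np.array([.562,.0505]); Y=16.8
def sp(o,yaw,g=.064): a=np.radians(yaw); return np.array([o[0]-g*np.cos(a),o[1]-g*np.sin(a)])
E
python3 -c "
from h import *
go([*sp((.5465,-.3145),-19.05),.30],-19.05)"
```

```text
t 0.10 tcp [ 0.2319 -0.6337  0.4038] rot [ 1.7992e+02 -1.0000e-02 -1.5991e+02] F [ 0.7 -0.7  0.2] w 0.0876 gf 0.0
shift [-0.3555  0.232   0.1041] turn [ 5.0000e-02  1.0000e-01 -1.4086e+02]
```

```bash
python3 -m pendant '[[[-0.015,0.01,0.005,0,0,-4,0],[-0.05,0.033,0.015,0,0,-12,0],[-0.09,0.058,0.025,0,0,-20,0],[-0.13,0.085,0.037,0,0,-28,0],[-0.17,0.11,0.05,0,0,-36,0]]]' 20
python3 -c "
from h import *
go([*sp((.5465,-.3145),-19.05),.30],-19.05)"
```

```text
time_s: 0.6
tcp_pos: [0.3543, -0.4705, 0.3541]
eef_rot: [180.0, 0.0, -123.6]
contact_force: [0.7, -0.3, 0.7]
gripper_width: 0.0529
gripper_force: 0.0
t 0.60 tcp [ 0.3543 -0.4705  0.3541] rot [ 1.7999e+02  1.0000e-02 -1.2360e+02] F [ 0.7 -0.3  0.7] w 0.0529 gf 0.0
shift [-0.2202 -0.0118  0.0541] turn [-0.0000e+00  1.0000e-02 -1.0455e+02]
```

```bash
python3 -m pendant '[[[-0.045,-0.003,0.011,0,0,-8,0],[-0.09,-0.005,0.022,0,0,-16,0],[-0.135,-0.007,0.033,0,0,-24,0],[-0.18,-0.01,0.044,0,0,-32,0],[-0.21,-0.0118,0.054,0,0,-40,0]]]'>/dev/null
python3 -m pendant '[[[0,0,0,0,0,-8,0],[0,0,0,0,0,-16,0],[0,0,0,0,0,-24,0],[0,0,0,0,0,-32,0],[0,0,0,0,0,-40,0]]]'
python3 -c "
from h import *
go([*sp((.5465,-.3145),-19.05),.20],-19.05)"
```

```text
time_s: 1.6
tcp_pos: [0.4806, -0.3043, 0.3003]
eef_rot: [180.0, 0.0, -43.6]
contact_force: [0.6, -0.5, -0.0]
gripper_width: 0.0438
gripper_force: 0.0
t 1.60 tcp [ 0.4806 -0.3043  0.3003] rot [ 1.7998e+02  4.0000e-02 -4.3570e+01] F [ 0.6 -0.5 -0. ] w 0.0438 gf 0.0
shift [-0.0034 -0.0115  0.1003] turn [ 1.000e-02  4.000e-02 -2.452e+01]
```

```bash
python3 -m pendant '[[[-0.001,-0.004,0.02,0,0,-8,0],[-0.0025,-0.008,0.04,0,0,-16,0],[-0.0034,-0.0115,0.06,0,0,-24.5,0],[-0.0034,-0.0115,0.075,0,0,-24.5,0],[-0.0034,-0.0115,0.09,0,0,-24.5,0]]]'>/dev/null
python3 -c "
from h import *
go([*sp((.5465,-.3145),-19.05),.1805],-19.05)
save('top','g1.png',(260,150,420,270),5)"
```

```text
t 2.10 tcp [ 0.486  -0.2936  0.2096] rot [ 1.800e+02  6.000e-02 -1.937e+01] F [-0.6  0.4  0.2] w 0.0442 gf 0.0
shift [0.     0.     0.0291] turn [ 0.    0.06 -0.32]
```

View pics/g1.png

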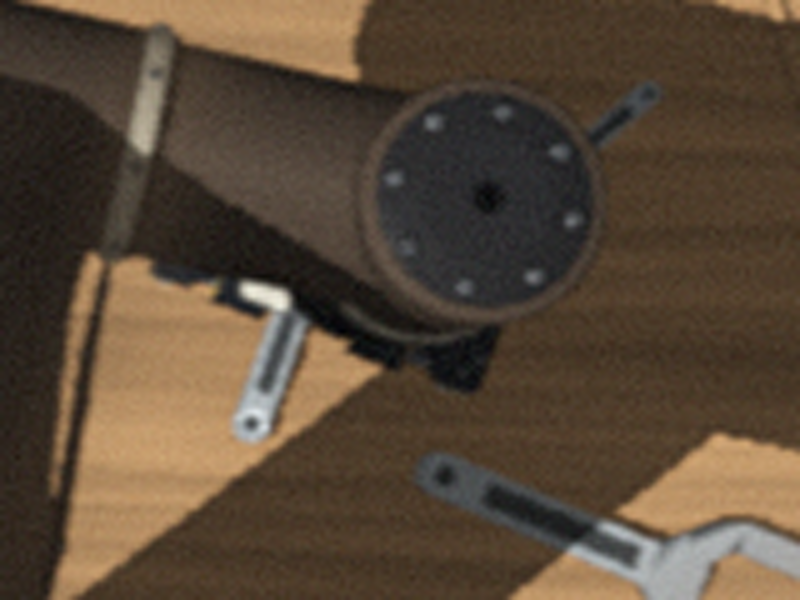

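The handle comes out from under the gripper at (285,330), with its end hole at (252,423), so the gripper is aligned. Lowering and gripping now.

```bash
python3 -m pendant '[[[0,0,0.01,0,0,0,0],[0,0,0.02,0,0,0,0],[0,0,0.026,0,0,0,0],[0,0,0.029,0,0,0,0],[0,0,0.029,0,0,0,0]]]' 50
python3 -m pendant '[[[0,0,0,0,0,0,-1],[0,0,0,0,0,0,-1],[0,0,0,0,0,0,-1],[0,0,0,0,0,0,-1],[0,0,0,0,0,0,-1]]]' 50
python3 -m pendant '[[[0,0,-0.003,0,0,0,-1],[0,0,-0.012,0,0,0,-1],[0,0,-0.03,0,0,0,-1],[0,0,-0.05,0,0,0,-1],[0,0,-0.08,0,0,0,-1]]]' 50
python3 - <<'E'
from h import *
go([.486,-.2936,.28],-19.05)
im=r.capture('side')[:,:,::-1].copy(); cv2.imwrite('pics/s2raw.png',im)
s=r.get_state(); dz=s['tcp_pos'][2]-.1805
print('predict', proj('side',[.5465,-.3145,.012+dz]))
cv2.imwrite('pics/s2.png',cv2.resize(im[100:240,220:400],None,fx=4,fy=4,interpolation=cv2.INTER_CUBIC))
E
```

```text
time_s: 2.65
tcp_pos: [0.4862, -0.2938, 0.1814]
eef_rot: [180.0, 0.0, -19.4]
contact_force: [-0.3, 0.9, 0.2]
gripper_width: 0.0437
gripper_force: 0.0
time_s: 3.15
tcp_pos: [0.4863, -0.2939, 0.182]
eef_rot: [180.0, -0.0, -19.4]
contact_force: [-1.3, -1.0, 2.9]
gripper_width: 0.0195
gripper_force: 50.0
time_s: 3.65
tcp_pos: [0.4854, -0.2935, 0.2614]
eef_rot: [-180.0, 0.2, -19.4]
contact_force: [0.3, -0.1, -3.1]
gripper_width: 0.0194
gripper_force: 50.0
t 3.65 tcp [ 0.4854 -0.2935  0.2614] rot [-179.99    0.2   -19.42] F [ 0.3 -0.1 -3.1] w 0.0194 gf 50.0
shift [ 0.0005 -0.0001 -0.0186] turn [-0.01  0.2  -0.37]
predict [277.53545334 138.07114243]
```

View pics/s2.png

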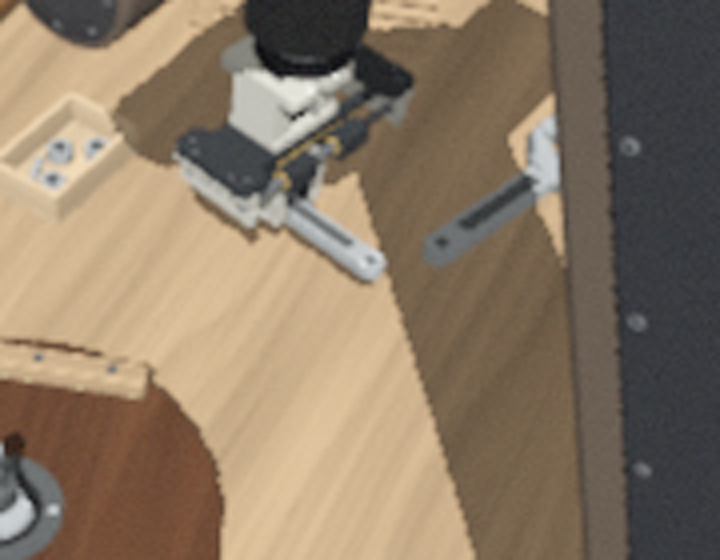

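Run:
```python
from h import *
print('hole',back('side',(312.6,165.1),.0914))
s=r.get_state()
a=np.radians(s['eef_rot'][2]);t=s['tcp_pos'];print('pred',t[:2]-.094*np.array([np.cos(a),np.sin(a)]))
# lower target retreat 52mm, high
yw=Y-50; u=np.array([np.cos(np.radians(yw)),np.sin(np.radians(yw))])
go([*(sp(C,yw)-.054*u),.33],yw)
```

```text
hole [ 0.39565138 -0.26042414  0.0914    ]
pred [ 0.3985821  -0.26307825]
t 3.70 tcp [ 0.4873 -0.2942  0.2675] rot [179.97  -0.28 -19.34] F [ 2.9 -1.   1.2] w 0.0191 gf 50.0
shift [-0.1579 -0.3782 -0.0635] turn [-1.000e-02 -2.800e-01  1.386e+01]
```

```bash
python3 -m pendant '[[[-0.003,-0.01,-0.02,0,0,1,-1],[-0.012,-0.03,-0.04,0,0,3,-1],[-0.025,-0.06,-0.055,0,0,5,-1],[-0.04,-0.1,-0.0635,0,0,7,-1],[-0.057,-0.14,-0.0635,0,0,9,-1]]]'>/dev/null
python3 -m pendant '[[[-0.017,-0.04,0,0,0,1,-1],[-0.034,-0.08,0,0,0,2,-1],[-0.051,-0.12,0,0,0,3,-1],[-0.068,-0.16,0,0,0,4,-1],[-0.08,-0.19,0,0,0,5,-1]]]'>/dev/null
python3 -m pendant '[[[-0.008,-0.02,0,0,0,0,-1],[-0.012,-0.03,0,0,0,0,-1],[-0.012,-0.03,0,0,0,0,-1],[-0.012,-0.03,0,0,0,0,-1],[-0.012,-0.03,0,0,0,0,-1]]]'
python3 - <<'E'
from h import *
yw=Y-50; u=np.array([np.cos(np.radians(yw)),np.sin(np.radians(yw))])
go([*(sp(C,yw)-.054*u),.26],yw)
E
```

```text
time_s: 5.2
tcp_pos: [0.5052, 0.0931, 0.3251]
eef_rot: [180.0, 0.0, -33.5]
contact_force: [1.2, -0.2, -3.9]
gripper_width: 0.0195
gripper_force: 50.0
t 5.20 tcp [0.5052 0.0931 0.3251] rot [ 1.7998e+02  2.0000e-02 -3.3460e+01] F [ 1.2 -0.2 -3.9] w 0.0195 gf 50.0
shift [-0.0471  0.0047  0.0651] turn [ 0.02  0.02 -0.26]
```

```bash
python3 -m pendant '[[[-0.02,0.002,0,0,0,0,-1],[-0.04,0.004,0,0,0,0,-1],[-0.047,0.0047,0.01,0,0,-0.2,-1],[-0.047,0.0047,0.03,0,0,-0.2,-1],[-0.047,0.0047,0.05,0,0,-0.2,-1]]]'>/dev/null
python3 -m pendant '[[[0,0,0.02,0,0,0,-1],[0,0,0.035,0,0,0,-1],[0,0,0.045,0,0,0,-1],[0,0,0.048,0,0,0,-1],[0,0,0.048,0,0,0,-1]]]'
python3 - <<'E'
from h import *
yw=Y-50; u=np.array([np.cos(np.radians(yw)),np.sin(np.radians(yw))])
go([*(sp(C,yw)-.054*u),.215],yw)
t=r.capture('top')[:,:,::-1];s=r.capture('side')[:,:,::-1]
cv2.imwrite('pics/top3raw.png',t);cv2.imwrite('pics/side3raw.png',s)
a=cv2.resize(t[110:240,140:280],(560,520),interpolation=cv2.INTER_CUBIC); b=s[170:290,150:290]
cv2.imwrite('pics/p3.png',cv2.resize(b,None,fx=5,fy=5,interpolation=cv2.INTER_CUBIC)[:600]); cv2.imwrite('pics/p3t.png',a)
E
```

```text
time_s: 6.2
tcp_pos: [0.4638, 0.1157, 0.227]
eef_rot: [180.0, 0.0, -33.2]
contact_force: [0.2, -0.0, -4.1]
gripper_width: 0.0192
gripper_force: 50.0
t 6.20 tcp [0.4638 0.1157 0.227 ] rot [179.96   0.   -33.21] F [ 0.2 -0.  -4.1] w 0.0192 gf 50.0
shift [-0.0001  0.0008  0.012 ] turn [ 0.04  0.   -0.01]
```

View pics/p3.png

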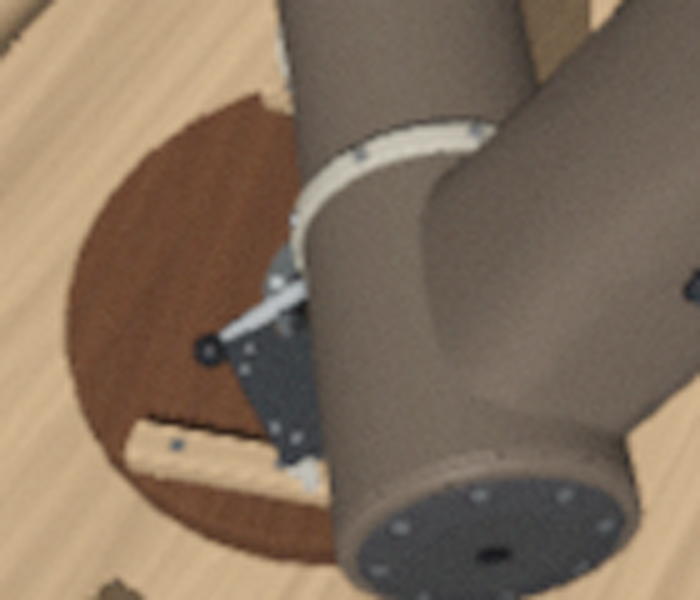

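The side view is largely hidden by the wrist: the lever ball is at (208,350) and the gripper plate's corner is right beside it at (235,345). I'll check the clearance and look at the top view.

Run:
```python
from h import *
for z in(.08,.115,.13,.16): print(z,back('side',(150+235/5,170+345/5),z).round(3),back('side',(150+285/5,170+465/5),z).round(3))
s=r.get_state();a=np.radians(-33.2);x=np.array([np.cos(a),np.sin(a)]);y=np.array([np.sin(a),-np.cos(a)])
for i in(-1,1):
  for j in(-1,1): print(i,j,(s['tcp_pos'][:2]+i*.039*x+j*.0965*y).round(3))
```

```text
0.08 [0.575 0.139 0.08 ] [0.51  0.188 0.08 ]
0.115 [0.559 0.155 0.115] [0.496 0.202 0.115]
0.13 [0.552 0.161 0.13 ] [0.49  0.208 0.13 ]
0.16 [0.538 0.175 0.16 ] [0.479 0.221 0.16 ]
-1 -1 [0.484 0.218]
-1 1 [0.379 0.057]
1 -1 [0.549 0.175]
1 1 [0.444 0.014]
```

View pics/p3t.png

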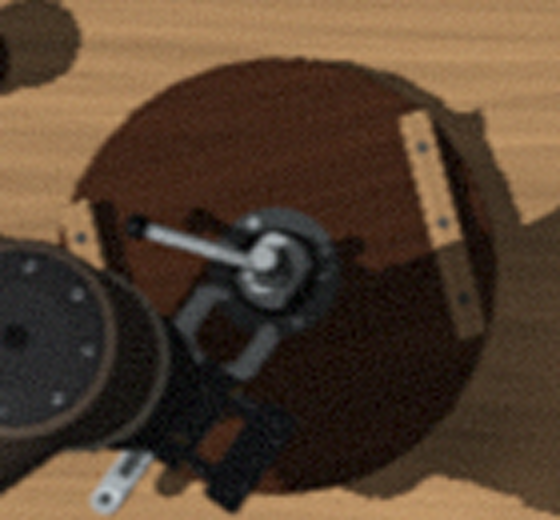

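The top view shows the prong tips at about (215,290) and (275,330) and the end hole at (103,498). The handle axis passes through the stem ring's centre (275,272), so it is aligned. Lowering now, then sliding in.

```bash
python3 -m pendant '[[[0,0.0008,0.005,0,0,0,-1],[0,0.0008,0.009,0,0,0,-1],[0,0.0008,0.011,0,0,0,-1],[0,0.0008,0.0115,0,0,0,-1],[0,0.0008,0.0115,0,0,0,-1]]]'
python3 -m pendant '[[[0.004,0,0,0,0,0,-1],[0.01,0,0,0,0,0,-1],[0.016,0,0,0,0,0,-1],[0.02,0,0,0,0,0,-1],[0.02,0,0,0,0,0,-1]]]'
python3 - <<'E'
from h import *
go([*sp(C,Y-50),.215],Y-50)
E
```

```text
time_s: 6.8
tcp_pos: [0.4632, 0.1153, 0.2156]
eef_rot: [180.0, 0.0, -33.2]
contact_force: [-0.0, 0.3, -2.9]
gripper_width: 0.019
gripper_force: 50.0
time_s: 7.3
tcp_pos: [0.4805, 0.104, 0.2156]
eef_rot: [-180.0, -0.0, -33.3]
contact_force: [-0.4, -0.6, -2.1]
gripper_width: 0.0192
gripper_force: 50.0
t 7.30 tcp [0.4805 0.104  0.2156] rot [-180.     -0.    -33.25] F [-0.4 -0.6 -2.1] w 0.0192 gf 50.0
shift [0.0335 0.0001 0.0006] turn [-0.   -0.   -0.05]
```

```bash
python3 -m pendant '[[[0.004,0,0,0,0,0,-1],[0.009,0,0,0,0,0,-1],[0.014,0,0,0,0,0,-1],[0.018,0,0,0,0,0,-1],[0.018,0,0,0,0,0,-1]]]'
python3 -m pendant '[[[0.003,0,0,0,0,0,-1],[0.006,0,0,0,0,0,-1],[0.009,0,0,0,0,0,-1],[0.011,0,0,0,0,0,-1],[0.011,0,0,0,0,0,-1]]]'
python3 - <<'E'
from h import *
go([*sp(C,Y-50),.215],Y-50)
E
```

```text
time_s: 7.8
tcp_pos: [0.4955, 0.0943, 0.2156]
eef_rot: [-180.0, -0.0, -33.2]
contact_force: [-0.4, -0.2, -4.0]
gripper_width: 0.0197
gripper_force: 50.0
time_s: 8.3
tcp_pos: [0.5044, 0.0884, 0.2156]
eef_rot: [-180.0, -0.0, -33.2]
contact_force: [-0.5, -0.5, -3.0]
gripper_width: 0.0195
gripper_force: 50.0
t 8.30 tcp [0.5044 0.0884 0.2156] rot [-180.     -0.    -33.22] F [-0.5 -0.5 -3. ] w 0.0195 gf 50.0
shift [0.0049 0.0002 0.0006] turn [-0.   -0.   -0.02]
```

```bash
python3 -m pendant '[[[0.0015,0,0,0,0,0,-1],[0.003,0,0,0,0,0,-1],[0.0035,0,0,0,0,0,-1],[0.0035,0,0,0,0,0,-1]]]'|sed -n 2,4p
for i in 1; do python3 -m pendant '[[[0.0008,0,0,0,0,0,-1],[0.0015,0,0,0,0,0,-1],[0.0015,0,0,0,0,0,-1]]]'|sed -n 2,4p; done
python3 - <<'E'
from h import *
go([*sp(C,Y-50),.215],Y-50)
E
```

```text
tcp_pos: [0.5072, 0.0866, 0.2157]
eef_rot: [-180.0, -0.0, -33.2]
contact_force: [0.7, -0.3, -3.8]
tcp_pos: [0.5085, 0.0857, 0.2157]
eef_rot: [-180.0, -0.0, -33.2]
contact_force: [-0.1, 0.2, -4.2]
t 9.00 tcp [0.5085 0.0857 0.2157] rot [-180.    -0.   -33.2] F [-0.1  0.2 -4.2] w 0.0192 gf 50.0
shift [0.0001 0.0002 0.0007] turn [-0. -0. -0.]
```

```bash
python3 -m pendant '[[[0.0005,0,0,0,0,0,-1],[0.001,0,0,0,0,0,-1],[0.001,0,0,0,0,0,-1]]]'|sed -n 2,4p
python3 -m pendant '[[[0.0005,0,0,0,0,0,-1],[0.001,0,0,0,0,0,-1],[0.001,0,0,0,0,0,-1]]]'|sed -n 2,4p
python3 - <<'E'
from h import *
go([*sp(C,Y-50),.215],Y-50)
E
```

```text
tcp_pos: [0.509, 0.0852, 0.2156]
eef_rot: [180.0, 0.0, -33.2]
contact_force: [-1.1, 0.2, -4.4]
tcp_pos: [0.5094, 0.0847, 0.2154]
eef_rot: [180.0, 0.1, -33.2]
contact_force: [-4.7, 4.3, -2.8]
t 9.60 tcp [0.5094 0.0847 0.2154] rot [ 1.7996e+02  7.0000e-02 -3.3220e+01] F [-4.7  4.3 -2.8] w 0.0195 gf 50.0
shift [-0.0012 -0.0001  0.0004] turn [ 0.04  0.07 -0.02]
```

Contact with the throat at about 6 N means the spanner is fully home. I'll back off 0.7 mm, set it down, release and lift clear.

```bash
python3 -m pendant '[[[-0.0008,0,0.0003,0,0,0,-1],[-0.0013,0,0.001,0,0,0,-1],[-0.0013,0,0.0012,0,0,0,-1]]]'|sed -n 2,4p
python3 -m pendant '[[[0,0,0,0,0,0,-0.4],[0,0,0,0,0,0,-0.2],[0,0,0,0,0,0,-0.1],[0,0,0,0,0,0,0],[0,0,0,0,0,0,0]]]'
python3 -m pendant '[[[0,0,-0.01,0,0,0,0],[0,0,-0.03,0,0,0,0],[0,0,-0.06,0,0,0,0],[0,0,-0.09,0,0,0,0],[0,0,-0.12,0,0,0,0]]]'|sed -n 2,4p
python3 - <<'E'
from h import *
# next: wait place above lever push start
a=np.radians(75.8+25); P=C+.085*np.array([np.cos(a),np.sin(a)]); print(P)
go([*P,.33],-33.2)
im=r.capture('top')[:,:,::-1]; cv2.imwrite('pics/t4raw.png',im)
E
```

```text
tcp_pos: [0.509, 0.0853, 0.215]
eef_rot: [180.0, -0.0, -33.2]
contact_force: [-4.4, 0.5, 7.1]
time_s: 10.4
tcp_pos: [0.5091, 0.0854, 0.2145]
eef_rot: [-180.0, -0.0, -33.2]
contact_force: [-0.2, -0.2, 0.0]
gripper_width: 0.043
gripper_force: 0.0
tcp_pos: [0.5088, 0.0852, 0.3365]
eef_rot: [-180.0, -0.0, -33.2]
contact_force: [0.8, 0.8, -0.4]
[0.54607259 0.13399442]
t 10.90 tcp [0.5088 0.0852 0.3365] rot [-1.7998e+02 -2.0000e-02 -3.3200e+01] F [ 0.8  0.8 -0.4] w 0.0440 gf 0.0
shift [ 0.0045 -0.0612  0.0065] turn [-0.02 -0.02  0.  ]
```

```bash
python3 -m pendant '[[[0,0,0,0,0,8,-1],[0,0,0,0,0,16,-1],[0,0,0,0,0,24,-1],[0,0,0,0,0,32,-1],[0,0,0,0,0,40,-1]]]'>/dev/null
python3 -m pendant '[[[0,0,0,0,0,8,-1],[0,0,0,0,0,16,-1],[0,0,0,0,0,24,-1],[0,0,0,0,0,31,-1],[0,0,0,0,0,31,-1]]]'>/dev/null
python3 - <<'E'
from h import *
a=np.radians(75.8); P=C+.075*np.array([np.cos(a),np.sin(a)])+.039*np.array([-np.sin(a),np.cos(a)]); print(P)
go([*P,.245],-104.2)
im=r.capture('side')[:,:,::-1]; cv2.imwrite('pics/s5raw.png',im)
t=cv2.imread('pics/t4raw.png')
A=cv2.resize(t[110:240,150:275],None,fx=3.1,fy=4,interpolation=cv2.INTER_CUBIC);B=cv2.resize(im[170:300,150:275],None,fx=3.1,fy=4,interpolation=cv2.INTER_CUBIC)
cv2.imwrite('pics/p5.png',np.hstack([A,B]))
E
```

```text
[0.54258969 0.13277539]
t 11.95 tcp [0.5089 0.0853 0.335 ] rot [-1.7998e+02  2.0000e-02 -1.0430e+02] F [-0.3  0.5  0.1] w 0.0003 gf 0.0
shift [-0.0543 -0.0209  0.09  ] turn [-0.02  0.02 -0.1 ]
```

View pics/p5.png

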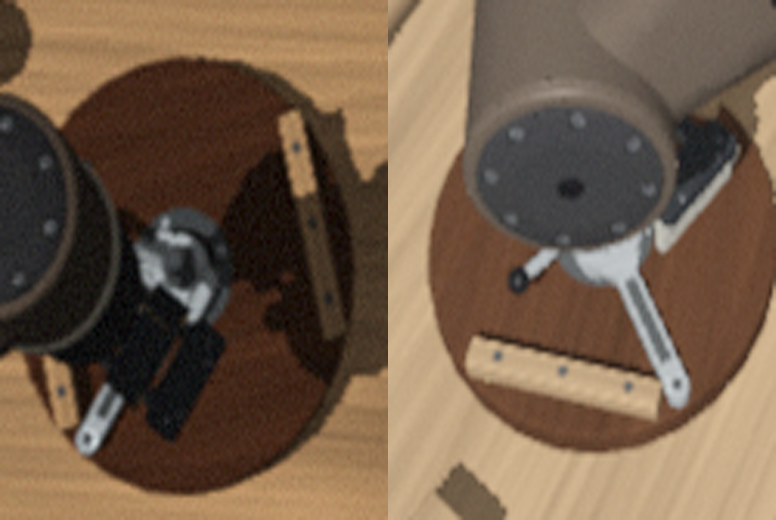

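Left (top view): the jaw is around the nut, with the handle end at (88,437) just below the left batten's end. Right (side view): the handle's side is against the batten corner at about (660,395), so it is fitted. Next I go to the lever.

```bash
python3 -m pendant '[[[-0.02,-0.008,0,0,0,0,-1],[-0.045,-0.017,0,0,0,0,-1],[-0.0543,-0.0209,0.01,0,0,0,-1],[-0.0543,-0.0209,0.03,0,0,0,-1],[-0.0543,-0.0209,0.05,0,0,0,-1]]]'|sed -n 2,4p
python3 -m pendant '[[[0,0,0.015,0,0,0,-1],[0,0,0.03,0,0,0,-1],[0,0,0.038,0,0,0,-1],[0,0,0.04,0,0,0,-1],[0,0,0.04,0,0,0,-1]]]'|sed -n 2,4p
python3 -m pendant '[[[0,-0.003,0,0,0,0,-1],[0,-0.006,0,0,0,0,-1],[0,-0.009,0,0,0,0,-1],[0,-0.012,0,0,0,0,-1],[0,-0.0125,0,0,0,0,-1]]]'
python3 - <<'E'
from h import *
a=np.radians(75.8); P=C+.075*np.array([np.cos(a),np.sin(a)])+.0265*np.array([-np.sin(a),np.cos(a)])
go([*P,.245],-104.2)
E
```

```text
tcp_pos: [0.5424, 0.133, 0.2836]
eef_rot: [180.0, 0.0, -104.0]
contact_force: [-0.0, -0.1, 0.1]
tcp_pos: [0.5426, 0.1328, 0.2444]
eef_rot: [180.0, -0.0, -104.2]
contact_force: [0.6, -0.3, -0.1]
time_s: 13.5
tcp_pos: [0.5551, 0.1297, 0.2446]
eef_rot: [-180.0, 0.0, -104.2]
contact_force: [0.2, 0.2, -0.9]
gripper_width: 0.0004
gripper_force: 0.0
t 13.50 tcp [0.5551 0.1297 0.2446] rot [-1.7998e+02  2.0000e-02 -1.0421e+02] F [ 0.2  0.2 -0.9] w 0.0004 gf 0.0
shift [ 0.0001  0.0004 -0.0004] turn [-0.02  0.02 -0.01]
```

```bash
for i in 1 2; do python3 -m pendant '[[[-0.0009,-0.0026,0,0,0,2,-1],[-0.0017,-0.0053,0,0,0,4,-1],[-0.0024,-0.008,0,0,0,6,-1],[-0.003,-0.0107,0,0,0,8,-1],[-0.0035,-0.0134,0,0,0,10,-1]]]'|sed -n 1,4p;done
python3 - <<'E'
from h import *
go([*C,.245],-104.2)
E
```

```text
time_s: 14.0
tcp_pos: [0.5679, 0.1301, 0.2442]
eef_rot: [179.9, -0.0, -114.3]
contact_force: [-6.1, 4.5, 2.4]
time_s: 14.5
tcp_pos: [0.5814, 0.1282, 0.2442]
eef_rot: [179.9, -0.0, -124.3]
contact_force: [-5.9, 4.8, 2.4]
t 14.50 tcp [0.5814 0.1282 0.2442] rot [ 1.7990e+02 -2.0000e-02 -1.2428e+02] F [-5.9  4.8  2.4] w 0.0004 gf 3.6
shift [ 0.0751 -0.0277 -0.0008] turn [  0.1   -0.   -20.08]
```

```bash
for i in 1 2; do python3 -m pendant '[[[-0.0009,-0.0026,0,0,0,2,-1],[-0.0017,-0.0053,0,0,0,4,-1],[-0.0024,-0.008,0,0,0,6,-1],[-0.003,-0.0107,0,0,0,8,-1],[-0.0035,-0.0134,0,0,0,10,-1]]]'|sed -n 1,4p;done
python3 -m pendant '[[[-0.0005,-0.0013,0,0,0,1,-1],[-0.0009,-0.0026,0,0,0,2,-1],[-0.0013,-0.004,0,0,0,3,-1],[-0.0017,-0.0053,0,0,0,4,-1]]]'|sed -n 1,4p
```

```text
time_s: 15.0
tcp_pos: [0.5947, 0.1238, 0.2443]
eef_rot: [179.9, 0.0, -134.3]
contact_force: [-4.1, 5.1, 1.9]
time_s: 15.5
tcp_pos: [0.607, 0.1171, 0.2444]
eef_rot: [179.9, 0.0, -144.3]
contact_force: [-3.6, 7.2, 1.2]
time_s: 15.9
tcp_pos: [0.6115, 0.1139, 0.2444]
eef_rot: [179.9, 0.0, -148.2]
contact_force: [-3.5, 7.1, 1.2]
```

```bash
for i in 1 2; do python3 -m pendant '[[[-0.0005,-0.0013,0,0,0,1,-1],[-0.0009,-0.0026,0,0,0,2,-1],[-0.0009,-0.0026,0,0,0,2,-1]]]'|sed -n 1,4p;done
python3 -m pendant '[[[-0.0005,-0.0013,0,0,0,1,-1],[-0.0005,-0.0013,0,0,0,1,-1]]]'|sed -n 1,4p
```

```text
time_s: 16.2
tcp_pos: [0.6137, 0.1121, 0.2444]
eef_rot: [179.9, 0.0, -150.2]
contact_force: [-2.0, 5.5, 0.6]
time_s: 16.5
tcp_pos: [0.6158, 0.1103, 0.2444]
eef_rot: [179.9, 0.0, -152.2]
contact_force: [-2.1, 5.8, -0.4]
time_s: 16.7
tcp_pos: [0.6169, 0.1094, 0.2444]
eef_rot: [179.9, 0.0, -153.2]
contact_force: [-3.7, 5.8, 1.1]
```

```bash
for i in 1 2 3; do python3 -m pendant '[[[-0.0005,-0.0013,0,0,0,1,-1],[-0.0005,-0.0013,0,0,0,1,-1]]]'|sed -n 2,4p;done
```

```text
tcp_pos: [0.6179, 0.1085, 0.2444]
eef_rot: [179.9, 0.0, -154.2]
contact_force: [-2.0, 6.0, 0.7]
tcp_pos: [0.6189, 0.1075, 0.2444]
eef_rot: [179.9, 0.0, -155.2]
contact_force: [-3.0, 6.2, 0.6]
tcp_pos: [0.6199, 0.1066, 0.2444]
eef_rot: [179.9, 0.0, -156.2]
contact_force: [-2.5, 6.5, 0.9]
```

```bash
for i in 1 2 3; do python3 -m pendant '[[[-0.0005,-0.0013,0,0,0,1,-1],[-0.0005,-0.0013,0,0,0,1,-1]]]'|sed -n 2,4p;done
python3 -c "
from h import *
cv2.imwrite('pics/s6raw.png',r.capture('side')[:,:,::-1]);cv2.imwrite('pics/t6raw.png',r.capture('top')[:,:,::-1])"
```

```text
tcp_pos: [0.6209, 0.1056, 0.2444]
eef_rot: [179.9, 0.0, -157.2]
contact_force: [-2.3, 6.3, 1.1]
tcp_pos: [0.6219, 0.1046, 0.2444]
eef_rot: [179.9, 0.0, -158.2]
contact_force: [-3.2, 5.8, 0.0]
tcp_pos: [0.6228, 0.1036, 0.2444]
eef_rot: [179.9, 0.0, -159.2]
contact_force: [-1.6, 6.8, 1.1]
```

Run:
```python
from h import *
a=cv2.imread('pics/s5raw.png',0).astype(np.float32);b=cv2.imread('pics/s6raw.png',0).astype(np.float32)
T=a[246:276,226:256]; m=cv2.matchTemplate(b[236:286,216:266],T,cv2.TM_CCOEFF_NORMED);print(m.max().round(3),np.unravel_index(m.argmax(),m.shape),'still=(10,10)');print(m[8:13,8:13].round(2))
for ang in(10,15,20,26.8,32):
    d=np.radians(ang); print(ang,[proj(n,[C[0]+.1*np.cos(d),C[1]+.1*np.sin(d),.08]).round(1) for n in('side','top')])
S=cv2.imread('pics/s6raw.png');Tt=cv2.imread('pics/t6raw.png')
cv2.imwrite('pics/p6.png',np.hstack([cv2.resize(Tt[125:205,165:245],None,fx=5,fy=5,interpolation=cv2.INTER_CUBIC),cv2.resize(S[190:270,170:250],None,fx=5,fy=5,interpolation=cv2.INTER_CUBIC)]))
```

```text
0.96 (np.int64(10), np.int64(10)) still=(10,10)
[[0.71 0.72 0.59 0.46 0.41]
 [0.78 0.89 0.81 0.63 0.49]
 [0.75 0.95 0.96 0.77 0.57]
 [0.64 0.84 0.93 0.8  0.59]
 [0.5  0.64 0.76 0.73 0.56]]
10 [array([186. , 209.3]), array([202. , 142.3])]
15 [array([184.9, 211.6]), array([199.1, 142.8])]
20 [array([184., 214.]), array([196.2, 143.6])]
26.8 [array([183.2, 217.3]), array([192.5, 145.1])]
32 [array([182.9, 219.8]), array([189.8, 146.5])]
```

View pics/p6.png

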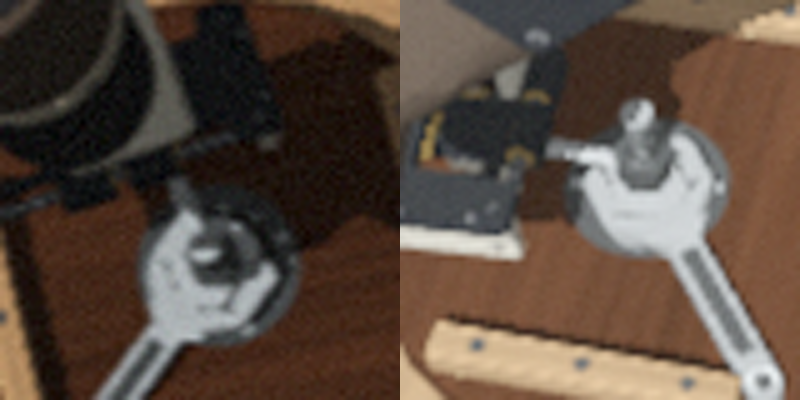

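The spanner has not moved and its handle is still against the batten. The lever bar shows at (178,180) in the left (top) panel and (552,147) in the right (side) panel. I'll compute its angle from those.

Run:
```python
from h import *
for n,uv in(('top',(165+178/5-.4,125+180/5-.4)),('top',(165+187/5-.4,125+198/5-.4)),('side',(170+152/5-.4,190+147/5-.4)),('side',(170+175/5-.4,190+151/5-.4))):
    for z in(.069,.073):
        p=back(n,uv,z)[:2]-C; print(n,z,np.degrees(np.arctan2(p[1],p[0])).round(1),np.linalg.norm(p).round(3))
```

```text
top 0.069 25.8 0.05
top 0.073 25.5 0.049
top 0.069 24.9 0.038
top 0.073 24.6 0.037
side 0.069 24.1 0.053
side 0.073 27.2 0.052
side 0.069 27.0 0.039
side 0.073 31.2 0.038
```

The lever is at about 26°, close to tight. I'll keep going until I feel the stop.

```bash
for i in 1 2 3; do python3 -m pendant '[[[-0.0005,-0.0013,0,0,0,1,-1],[-0.0005,-0.0013,0,0,0,1,-1]]]'|sed -n 2,4p;done
```

```text
tcp_pos: [0.6238, 0.1025, 0.2444]
eef_rot: [179.9, 0.0, -160.2]
contact_force: [-2.4, 5.9, 1.2]
tcp_pos: [0.6247, 0.1015, 0.2444]
eef_rot: [179.9, 0.0, -161.2]
contact_force: [-2.8, 6.4, 1.1]
tcp_pos: [0.6256, 0.1004, 0.2444]
eef_rot: [179.9, 0.0, -162.2]
contact_force: [-1.6, 5.5, 0.2]
```

```bash
for i in 1 2 3; do python3 -m pendant '[[[-0.0005,-0.0013,0,0,0,1,-1],[-0.0005,-0.0013,0,0,0,1,-1]]]'|sed -n 2,4p;done
python3 - <<'E'
from h import *
a=cv2.imread('pics/s5raw.png',0).astype(np.float32);b=cv2.cvtColor(r.capture('side'),cv2.COLOR_RGB2GRAY).astype(np.float32)
T=a[246:276,226:256]; m=cv2.matchTemplate(b[236:286,216:266],T,cv2.TM_CCOEFF_NORMED);print(m.max().round(3),np.unravel_index(m.argmax(),m.shape));print(m[8:13,8:13].round(2))
E
```

```text
tcp_pos: [0.6264, 0.0993, 0.2444]
eef_rot: [179.9, 0.0, -163.2]
contact_force: [-2.4, 6.5, 0.5]
tcp_pos: [0.6273, 0.0983, 0.2444]
eef_rot: [179.9, 0.0, -164.2]
contact_force: [-2.4, 6.6, 0.2]
tcp_pos: [0.628, 0.0975, 0.2443]
eef_rot: [179.9, 0.0, -165.2]
contact_force: [-3.3, 10.1, 0.8]
0.953 (np.int64(10), np.int64(9))
[[0.72 0.71 0.58 0.45 0.41]
 [0.78 0.89 0.8  0.62 0.49]
 [0.77 0.95 0.95 0.76 0.56]
 [0.65 0.85 0.92 0.79 0.58]
 [0.51 0.65 0.77 0.73 0.55]]
```

Force is rising, so this is the stop. I'll press on to about 20–25 N.

```bash
for i in 1 2; do python3 -m pendant '[[[-0.0005,-0.0013,0,0,0,1,-1],[-0.0005,-0.0013,0,0,0,1,-1]]]'|sed -n 2,6p;done
```

```text
tcp_pos: [0.6286, 0.0968, 0.2443]
eef_rot: [179.8, 0.0, -166.2]
contact_force: [-4.1, 11.4, 0.9]
gripper_width: 0.0003
gripper_force: 6.1
tcp_pos: [0.6293, 0.096, 0.2442]
eef_rot: [179.8, 0.0, -167.2]
contact_force: [-6.0, 13.3, 0.9]
gripper_width: 0.0002
gripper_force: 7.4
```

```bash
for i in 1 2 3; do python3 -m pendant '[[[0,-0.0013,0,0,0,0,-1],[0,-0.0013,0,0,0,0,-1]]]'|sed -n 2,4p;done
python3 - <<'E'
from h import *
a=cv2.imread('pics/s5raw.png',0).astype(np.float32);im=r.capture('side');b=cv2.cvtColor(im,cv2.COLOR_RGB2GRAY).astype(np.float32);cv2.imwrite('pics/s7raw.png',im[:,:,::-1])
T=a[246:276,226:256]; m=cv2.matchTemplate(b[236:286,216:266],T,cv2.TM_CCOEFF_NORMED);print(m.max().round(3),np.unravel_index(m.argmax(),m.shape));print(m[8:13,8:13].round(2))
E
```

```text
tcp_pos: [0.6295, 0.0952, 0.2442]
eef_rot: [179.8, 0.1, -167.2]
contact_force: [-7.0, 16.3, 1.8]
tcp_pos: [0.6298, 0.0944, 0.2442]
eef_rot: [179.7, 0.1, -167.2]
contact_force: [-8.3, 18.9, 1.6]
tcp_pos: [0.63, 0.0936, 0.2443]
eef_rot: [179.7, 0.1, -167.2]
contact_force: [-7.9, 20.8, 1.9]
0.958 (np.int64(10), np.int64(9))
[[0.72 0.71 0.58 0.45 0.42]
 [0.79 0.89 0.79 0.62 0.49]
 [0.78 0.96 0.95 0.75 0.56]
 [0.66 0.86 0.92 0.78 0.57]
 [0.52 0.66 0.77 0.72 0.54]]
```

The stop is solid (22 N at 75 mm, about 1.65 N m) and the spanner is holding. Backing off now.

```bash
python3 -m pendant '[[[0,0.004,0,0,0,0,-1],[0,0.01,0,0,0,0,-1],[0,0.02,0,0,0,0,-1],[0,0.03,-0.01,0,0,0,-1],[0,0.03,-0.04,0,0,0,-1]]]'|sed -n 2,4p
python3 -m pendant '[[[0,0,-0.03,0,0,5,-1],[0,0,-0.06,0,0,10,-1],[0,0,-0.08,0,0,18,-1],[0,0,-0.08,0,0,26,-1],[0,0,-0.08,0,0,34,-1]]]'|sed -n 2,4p
python3 - <<'E'
from h import *
im=r.capture('side')[:,:,::-1];cv2.imwrite('pics/s8raw.png',im);
p0=np.r_[C,np.radians(-33.2)]
for f in('s5raw','s8raw'):
  p,e,N=fit('side',cv2.imread(f'pics/{f}.png'),p0,.045);print(f,p[:2].round(4),np.degrees(p[2]).round(2),e,N)
go([*sp(C,-33.2),.33],-213.2)
E
```

```text
tcp_pos: [0.623, 0.12, 0.2826]
eef_rot: [-179.9, -0.3, -167.2]
contact_force: [0.2, -0.1, 0.4]
tcp_pos: [0.6241, 0.1195, 0.3665]
eef_rot: [179.9, 0.1, 158.5]
contact_force: [-1.2, -0.2, -0.3]
s5raw [0.5618 0.053 ] -32.32 459.67603499855824 1543
s8raw [0.5632 0.0515] -33.17 400.86947730440215 1543
t 21.35 tcp [0.624  0.1194 0.3659] rot [1.7993e+02 7.0000e-02 1.5798e+02] F [-0.5  0.   0.1] w 0.0004 gf 0.0
shift [ 0.0944 -0.0747  0.0357] turn [ 0.07  0.06 11.18]
```

```bash
python3 -m pendant '[[[0.03,-0.024,0,0,0,4,-0.5],[0.065,-0.05,0,0,0,8,0],[0.0944,-0.0747,0,0,0,11.5,0],[0.0944,-0.0747,0.02,0,0,11.5,0],[0.0944,-0.0747,0.0357,0,0,11.5,0]]]'|sed -n 2,4p
python3 - <<'E'
from h import *
for n in('side','top'):
    im=r.capture(n)[:,:,::-1]; cv2.imwrite(f'pics/{n}9raw.png',im)
    hsv=im.max(2).astype(int)
    best=[]
    for ang in np.arange(14,36,1):
        d=np.radians(ang); u=np.array([np.cos(d),np.sin(d)]); v=[]
        for rr,h in((.05,.0379),(.06,.0398),(.07,.0417),(.08,.0436)):
            q=proj(n,[*(C+rr*u),.033+h+.004]); v.append(cv2.getRectSubPix(im.max(2).copy(),(1,1),tuple(map(float,q)))[0,0])
        q=proj(n,[*(C+.1*u),.082]); best.append((int(ang),int(np.mean(v)),int(cv2.getRectSubPix(im.max(2).copy(),(3,3),tuple(map(float,q))).mean())))
    print(n,best)
go([*sp(C,-33.2),.2145],-213.7)
E
```

```text
tcp_pos: [0.508, 0.0835, 0.3298]
eef_rot: [179.9, 0.1, 147.5]
contact_force: [0.4, -0.5, 0.3]
side [(14, 70, 73), (15, 69, 73), (16, 69, 72), (17, 69, 73), (18, 68, 77), (19, 68, 81), (20, 68, 85), (21, 68, 89), (22, 68, 92), (23, 68, 93), (24, 68, 89), (25, 69, 85), (26, 69, 79), (27, 68, 74), (28, 68, 71), (29, 67, 69), (30, 68, 69), (31, 68, 69), (32, 69, 71), (33, 69, 72), (34, 70, 75), (35, 69, 77)]
top [(14, 63, 52), (15, 64, 43), (16, 70, 33), (17, 85, 24), (18, 103, 18), (19, 126, 17), (20, 152, 19), (21, 175, 21), (22, 186, 24), (23, 188, 27), (24, 179, 31), (25, 163, 36), (26, 140, 41), (27, 115, 48), (28, 95, 54), (29, 79, 58), (30, 71, 60), (31, 67, 61), (32, 65, 61), (33, 62, 61), (34, 62, 61), (35, 63, 61)]
t 21.95 tcp [0.5081 0.0835 0.3278] rot [-1.7989e+02 -8.0000e-02  1.4743e+02] F [-0.9 -0.1 -0.4] w 0.0413 gf 0.0
shift [0.0007 0.0021 0.1133] turn [-0.11 -0.08  1.13]
```

The lever now points to about 22°. That is the 26.8° stop less a few degrees of jaw slack, so it is tight. Re-gripping the spanner.

```bash
python3 -m pendant '[[[0.0007,0.002,0.03,0,0,0.8,0],[0.0007,0.002,0.06,0,0,0.8,0],[0.0007,0.002,0.085,0,0,0.8,0],[0.0007,0.002,0.1,0,0,0.8,0],[0.0007,0.002,0.108,0,0,0.8,0]]]'|sed -n 2,4p
python3 - <<'E'
from h import *
go([*sp(C,-33.2),.2155],-213.4)
E
```

```text
tcp_pos: [0.5098, 0.0859, 0.2201]
eef_rot: [-179.9, -0.0, 146.6]
contact_force: [0.0, 0.1, -0.4]
t 22.45 tcp [0.5098 0.0859 0.2201] rot [-1.7992e+02 -3.0000e-02  1.4659e+02] F [ 0.   0.1 -0.4] w 0.0437 gf 0.0
shift [ 0.0009 -0.0011  0.0046] turn [-0.08 -0.03 -0.01]
```

```bash
python3 -m pendant '[[[0.001,-0.001,0.003,0,0,0,0],[0.001,-0.001,0.0045,0,0,0,0],[0.001,-0.001,0.0045,0,0,0,0]]]' 15|sed -n 2,4p
python3 -m pendant '[[[0,0,0,0,0,0,-0.3],[0,0,0,0,0,0,-0.5],[0,0,0,0,0,0,-0.6],[0,0,0,0,0,0,-1],[0,0,0,0,0,0,-1]]]' 15
python3 -m pendant '[[[0,0,0,0,0,0,-1],[0,0,0,0,0,0,-1]]]' 40
```

```text
tcp_pos: [0.5085, 0.0857, 0.217]
eef_rot: [179.9, 0.0, 146.5]
contact_force: [-0.4, -0.4, 0.0]
time_s: 23.25
tcp_pos: [0.5085, 0.0859, 0.2166]
eef_rot: [179.9, 0.0, 146.5]
contact_force: [-0.1, 3.0, 2.7]
gripper_width: 0.02
gripper_force: 15.0
time_s: 23.45
tcp_pos: [0.5085, 0.0859, 0.2166]
eef_rot: [179.9, 0.0, 146.5]
contact_force: [-0.2, 5.1, 3.0]
gripper_width: 0.0194
gripper_force: 40.0
```

```bash
python3 -m pendant '[[[0,0.0006,0,0,0,0,-1],[0.003,0.0006,0,0,0,0,-1],[0.007,0.0006,0,0,0,0,-1],[0.011,0.0006,0,0,0,0,-1],[0.015,0.0006,0,0,0,0,-1]]]'|sed -n 2,4p
python3 -m pendant '[[[0.004,0,0,0,0,0,-1],[0.009,0,0,0,0,0,-1],[0.014,0,0,0,0,0,-1],[0.019,0,0,0,0,0,-1],[0.022,0,0,0,0,0,-1]]]'|sed -n 2,4p
```

```text
tcp_pos: [0.4964, 0.0943, 0.2165]
eef_rot: [180.0, 0.1, 146.5]
contact_force: [4.4, -1.3, 2.1]
tcp_pos: [0.4774, 0.1065, 0.2165]
eef_rot: [-180.0, 0.0, 146.5]
contact_force: [4.4, -2.4, 5.1]
```

```bash
python3 -m pendant '[[[0.005,0,0,0,0,0,-1],[0.01,0,0,0,0,0,-1],[0.015,0,0,0,0,0,-1],[0.017,0,0,0,0,0,-1],[0.017,0,0,0,0,0,-1]]]'|sed -n 2,4p
python3 -m pendant '[[[0,0,-0.005,0,0,0,-1],[0,0,-0.02,0,0,0,-1],[0,0,-0.045,0,0,0,-1],[0,0,-0.075,0,0,0,-1],[0,0,-0.11,0,0,0,-1]]]'|sed -n 2,4p
python3 - <<'E'
from h import *
go([.49,-.27,.25],146.6)
E
```

```text
tcp_pos: [0.4631, 0.1159, 0.2165]
eef_rot: [-180.0, -0.0, 146.5]
contact_force: [1.9, -1.1, 7.1]
tcp_pos: [0.4617, 0.1151, 0.3254]
eef_rot: [-179.7, -0.2, 146.4]
contact_force: [1.3, 0.6, -2.7]
t 25.45 tcp [0.4617 0.1151 0.3254] rot [-179.7    -0.2   146.44] F [ 1.3  0.6 -2.7] w 0.0192 gf 40.0
shift [-0.2367 -0.3048  0.0762] turn [-0.3  -0.2  -0.16]
```

```bash
python3 -m pendant '[[[-0.006,-0.008,0,0,0,0,-1],[-0.025,-0.032,0,0,0,0,-1],[-0.053,-0.068,0,0,0,0,-1],[-0.083,-0.107,0,0,0,0,-1],[-0.113,-0.146,0,0,0,0,-1]]]'>/dev/null
python3 -m pendant '[[[-0.03,-0.039,0.005,0,0,0,-1],[-0.06,-0.078,0.02,0,0,0,-1],[-0.09,-0.117,0.04,0,0,0,-1],[-0.112,-0.145,0.06,0,0,0,-1],[-0.123,-0.158,0.076,0,0,0,-1]]]'>/dev/null
python3 -m pendant '[[[0,0,0.015,0,0,0,-1],[0,0,0.03,0,0,0,-1],[0,0,0.042,0,0,0,-1],[0,0,0.05,0,0,0,-1],[0,0,0.054,0,0,0,-1]]]'
python3 - <<'E'
from h import *
go([.49,-.27,.1835],146.6)
E
```

```text
time_s: 26.95
tcp_pos: [0.4919, -0.2676, 0.1951]
eef_rot: [-180.0, -0.1, 146.5]
contact_force: [0.1, 0.7, -3.5]
gripper_width: 0.0192
gripper_force: 40.0
t 26.95 tcp [ 0.4919 -0.2676  0.1951] rot [-1.7996e+02 -1.2000e-01  1.4650e+02] F [ 0.1  0.7 -3.5] w 0.0192 gf 40.0
shift [ 0.0002 -0.003   0.0116] turn [-0.04 -0.12 -0.1 ]
```

```bash
python3 -m pendant '[[[0,0,0.003,0,0,0,-1],[0,0,0.006,0,0,0,-1],[0,0,0.008,0,0,0,-1],[0,0,0.0095,0,0,0,-1],[0,0,0.0095,0,0,0,-1]]]'|sed -n 2,4p
python3 -m pendant '[[[0,0,0.0007,0,0,0,-1],[0,0,0.0014,0,0,0,-1],[0,0,0.0014,0,0,0,-1]]]'|sed -n 2,4p
```

```text
tcp_pos: [0.4925, -0.2679, 0.1868]
eef_rot: [180.0, 0.0, 146.5]
contact_force: [-0.2, 0.0, -4.1]
tcp_pos: [0.4924, -0.268, 0.1854]
eef_rot: [180.0, -0.0, 146.5]
contact_force: [-0.4, -0.4, -3.3]
```

```bash
for i in 1 2; do python3 -m pendant '[[[0,0,0.0005,0,0,0,-1],[0,0,0.001,0,0,0,-1],[0,0,0.001,0,0,0,-1]]]'|sed -n 2,4p;done
```

```text
tcp_pos: [0.4924, -0.268, 0.1843]
eef_rot: [-180.0, -0.0, 146.5]
contact_force: [-0.1, -0.2, -4.3]
tcp_pos: [0.4925, -0.268, 0.1836]
eef_rot: [180.0, 0.0, 146.5]
contact_force: [-0.6, 0.5, 0.0]
```

Contact with the bench. Press another 0.5 mm, release gently and lift away.

```bash
python3 -m pendant '[[[0,0,0.0005,0,0,0,-1],[0,0,0.0005,0,0,0,-1]]]'|sed -n 2,4p
python3 -m pendant '[[[0,0,0,0,0,0,-0.5],[0,0,0,0,0,0,-0.3],[0,0,0,0,0,0,0],[0,0,0,0,0,0,0],[0,0,0,0,0,0,0]]]' 10
python3 -m pendant '[[[0,0,-0.01,0,0,0,0],[0,0,-0.03,0,0,0,0],[0,0,-0.06,0,0,0,0],[0,0,-0.1,0,0,0,0],[0,0,-0.14,0,0,0,0]]]'|sed -n 2,4p
python3 - <<'E'
from h import *
for n in('side','top'): cv2.imwrite(f'pics/{n}Fraw.png',r.capture(n)[:,:,::-1])
im=cv2.imread('pics/topFraw.png').max(2)
for f in ('top0raw','topFraw'):
    I=cv2.imread(f'pics/{f}.png').max(2).copy(); o=[]
    for ang in np.arange(14,90,1.):
        d=np.radians(ang); u=np.array([np.cos(d),np.sin(d)])
        o.append(np.mean([cv2.getRectSubPix(I,(1,1),tuple(map(float,proj('top',[*(C+rr*u),.033+.0284+.19*rr+.004]))))[0,0] for rr in(.05,.06,.07,.08)]))
    o=np.array(o)-np.median(o); k=o.argmax(); w=np.clip(o[max(0,k-6):k+7],0,None); print(f,(w*np.arange(14,90)[max(0,k-6):k+7]).sum()/w.sum())
p,e,N=fit('side',cv2.imread('pics/sideFraw.png'),np.r_[sp((.4925,-.268),-33.5,-.064),np.radians(-33.5)],.012);print('spanner',p,e,N)
a=cv2.imread('pics/side0raw.png',0);b=cv2.imread('pics/sideFraw.png',0)
for nm,(x,y) in dict(mallet=(168,327),pot=(118,271),tray=(236,139)).items():
    T=a[y-22:y+22,x-28:x+28]; m=cv2.matchTemplate(b[y-30:y+30,x-36:x+36],T,cv2.TM_CCOEFF_NORMED); print(nm,m.max(),np.unravel_index(m.argmax(),m.shape),'still 8,8')
E
```

```text
tcp_pos: [0.4925, -0.268, 0.1835]
eef_rot: [-180.0, 0.0, 146.5]
contact_force: [-2.3, 1.8, 5.4]
time_s: 29.05
tcp_pos: [0.4925, -0.268, 0.1828]
eef_rot: [-180.0, 0.0, 146.5]
contact_force: [0.3, -0.2, 0.5]
gripper_width: 0.0428
gripper_force: 0.0
tcp_pos: [0.4921, -0.2679, 0.3249]
eef_rot: [-180.0, -0.0, 146.5]
contact_force: [0.6, 0.7, -0.1]
top0raw 77.0624272974021
topFraw 23.07819243462808
spanner [ 0.54488953 -0.2989698  -0.5928103 ] 70.8795848952326 1166
mallet 0.9988623 (np.int64(8), np.int64(8)) still 8,8
pot 0.9990192 (np.int64(8), np.int64(8)) still 8,8
tray 0.30964512 (np.int64(8), np.int64(8)) still 8,8
```

```bash
python3 -c "
from plant import r
print(r.close_job())"
```

```text
the job is handed in; nothing more can be done
None
```

The locknut is pushed clockwise to its solid stop and the spanner is off and flat on the bench. The adjusting nut appears to have turned about 4° (0.07 rad, limit 0.25), inferred from where the lever stopped. In the last side picture the mallet and pot had not moved, but I couldn't confirm the tray (poor image match, probably hidden by the arm). The job was handed in at about 30 s.

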